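# Set the slide tray on the balance with the lifter

### The job

Weigh the tray of microscope slides that stands on the grey drying stand: slide the lifter's blade under it, lift it off the stand and set it down, without dropping it, centred and square on the steel pan of the balance. Keep the tray level and do not touch it with the gripper, since fingerprints would spoil the reading. Then draw the lifter out and leave it standing flat on the bench.

Things in the scene. Friction and masses are not known exactly. Their poses are not given: they have to be found in the camera images.
- tray: Aluminium tray with four glass slides, on the drying stand: 120 (x) x 130 (y) x 24 mm high, 160 g. Origin: centre of underside, z up. Two 14 mm high runners along its left and right edges carry a 4 mm plate; between them a tunnel 106 mm wide, 14 mm high runs along x, open at front (-x, robot's side) and back, for the blade. (A like tray without slides, on the bench farther away, is not wanted.)
- lifter_grip (a point): Centre of the lifter's upright wooden grip, 68 mm above the blade's underside; x to the blade's tip, z up. Grip 22 (x) x 44 (y) x 50 mm tall, top 23 mm above this point: pinch it hard (about 50 N) across the 22 mm. Steel blade, level, 3 mm thick, 70 mm wide, reaches 30 to 140 mm ahead of this point; a 44 mm wide foot ends 25 mm behind it. 120 g; starts flat on the bench.
- stand_top (a point): Centre of the upper surface of the drying stand, a fixed grey slotted square table 170 x 170 mm, 50 mm high; x away from the robot, z up.
- pan (a point): Centre of the upper surface of the balance's steel pan, 180 x 180 mm, sides along this point's x and y (x away from the robot), 80 mm above the bench; z up. Fixed, does not sink. The pan stands 8 mm clear of the white body (top at 68 mm), which reaches 80 mm farther than the pan towards the robot, with a flat display there below pan level.
Things that resemble listed ones, but are neither listed nor needed, are in the scene too. Leave any orange or yellow look-alike of the part that bears lifter_grip alone.

How it is judged:
By the outcome, as a careful person would: the job done as asked, in the order asked, and still so for the second after the job is handed in, with the robot touching nothing.
It also fails if it takes over 61 s, if anything falls off the work surface, if the arm or the gripper's body presses on something with over 40 N, if the wrist force passes 120 N, or if a joint passes its speed limit or range.

### The arm

A 6-joint arm with a two-finger parallel gripper is mounted at the origin on the work surface. World frame = base frame: x ahead of the robot, y to its left, z up, the work surface at z = 0. Lengths are in mm, angles in degrees, forces in N, time in s.
With the tool pointing down it reaches from about 350 to 850 mm from the base axis. Payload 8.1 kg.
Tool frame: the origin (TCP) lies midway between the tips of the shut fingers; the grasp point (between the pads) lies grip_depth behind it (grip_depth is the distance from the TCP to the grasp point, in mm); z points along the fingers, y is the line along which they close (so a half turn about z gives the same grasp; the last joint's range is limited). The gripper opens to 85 mm and grips with 20 to 120 N. Pads are 22 mm wide; open, the fingers measure 114 mm over their backs; the gripper's body (76 mm by 85 mm) begins 54 mm behind the grasp point. The pads swing forward as they close: fully open they stand 13 mm farther back than shut.
Start: joints at [-71.127, 7.471, 85.268, -0, 87.261, -4.893], TCP at [241.824, -549.114, 231.292] pointing down, gripper open.
Joint ranges: [-169.43, 169.43], [-51.17, 129.36], [1.28, 143.12], [-76.62, 256.62], [0, 156.53], [-152.29, 152.29]. Speed limits (degrees/s): [136.94, 136.94, 159.86, 180, 180, 180].

### API

Orientations are given as [roll, pitch, yaw] about the fixed x, y, z axes, in that order (R = Rz(yaw) Ry(pitch) Rx(roll)).
In Python, from bench import sense, snapshot, hand_in, grip_depth gives the robot as it stands. The module is installed in compiled form; this text tells all that it offers.
- The arm moves only by the tool apply_moves, never from a script. Its argument "series" is text: rows parted by semicolons, each of 5 numbers parted by spaces: the shift along the tool's x, y, z each as a share of 0.3 m, from -1 to 1, then the turn about the tool's z as a share of 2 rad, from -1 to 1, then the gripper's target within -1 to 1 (shut at 1, half-way at 0, fully open at -1). In form: tx ty tz twist gripper; .... A call has 1 to 5 rows; each row shifts and turns the commanded pose from where the row before left it, along the tool's axes as they then stand; what a row does not reach is not made up. A row lasts 1/12 s, in which the tool goes at most 41.7 mm and 7.16 degrees, less where a joint would pass 70% of its speed; a pose out of reach is approached as far as the arm can. A call with a number of a shift or a turn outside -1 to 1 is refused whole. A call with a gripper value outside its range is refused whole. The fingers move at their own pace and stop on an object; "squeeze" is the grip in N (left out, the last holds). Time passes only in rows, so rows that do not move let the fingers close. It gives the time, the measured TCP pose, the force, the opening and the grip force at its end, in the units of the state.
- sense(): the state, without advancing time (a new reading comes with each control period).
- snapshot(name): name is "scene" or "side" or "wrist"; returns a dict with "frame" (420x560x3 uint8, blue, green, red), "depth" (420x560 float32, mm along the optical axis (not along the pixel's ray), 0 where there is no reading), "intrinsics" (3x3 intrinsics, pixels), "extrinsics" (4x4, takes a point from camera to world coordinates); the wrist camera has in their place "tool_from_camera" (4x4, takes a point from camera to tool coordinates, whose origin is the TCP and whose axes are the flange's). Camera axes: x right, y down, z forward; pixel columns grow to the right and rows downward; lengths in mm; the calibration is good to about 2 mm. The wrist camera is an equidistant fisheye: a pixel r from the principal point sees the ray r / f radians off the axis. A picture is of the moment at which its call begins: read the wrist's pose just before it.
- hand_in(): hands the job in; it is judged then, once.
The state is a dict: "time": time; "joint_pos": joint angles; "qd": joint speeds; "joint_efforts": joint torques, N m; "tool_pos": TCP position; "tcp_rot": TCP orientation; "ft_force": force on the tool from outside, world axes, zero at the start; "wrist_torque": the same for the moment, N m; "finger_gap": finger opening in mm; "grip_force": force on a finger pad.
Only numpy, scipy, OpenCV 4.12 (cv2) and the standard library are available. Lean on these libraries where they do the work, as an engineer would, in place of code of your own. Each camera call takes 0.05 s, during which the arm holds its last target. There are 200 camera calls.

## Working session

There is one attempt and no reset: what is moved stays moved. The work goes in short steps, Python scripts to look and compute and a tool call to move; the robot and the scene stay as the last step left them, time stands still between calls to the robot, and variables do not carry over. Pictures are saved under pics/ and viewed, at most 10 in all, crops included, and the job is handed in when it is done.

Besides the shell and the picture viewer there is one more tool, called as a command line: name --argument value ..., lists and objects as JSON in quotes. apply_moves: Moves the arm, as the interface text tells. Its arguments: {"type":"object","properties":{"series":{"type":"string"},"squeeze":{"type":"number"}},"required":["series"]}

```bash
mkdir -p pics; python3 - <<'E'
from bench import *
import cv2,numpy as np
print(sense(),grip_depth)
for n in("scene","side"):
    s=snapshot(n);cv2.imwrite(f"pics/{n}0.png",s["frame"]);np.savez(f"{n}0.npz",**{k:s[k] for k in("frame","depth","intrinsics","extrinsics")})
    print(s["extrinsics"].round(2).tolist())
E
```

```text
{'time': 0.0, 'joint_pos': array([-7.11255236e+01,  7.51533057e+00,  8.53283425e+01,  5.45023857e-04,
        8.72613696e+01, -4.89209430e+00]), 'qd': array([-0.00706027,  0.02209009, -0.03064641, -0.01856801,  0.12468251,
       -0.06120285]), 'joint_efforts': array([-7.75539520e-04, -5.69400537e+01, -5.00543904e+01, -3.75696545e-04,
        1.49406429e-02, -2.41314126e-05]), 'tool_pos': array([ 241.66427227, -548.58931466,  230.25108694]), 'tcp_rot': array([-1.79895386e+02, -9.50034670e-03,  2.37665355e+01]), 'ft_force': array([-0.63744906, -0.36442884,  0.45961926]), 'wrist_torque': array([0.00239501, 0.00780087, 0.03560211]), 'grip_force': 0.0, 'finger_gap': 85.39103553012288} 18.700000000000003
[[0.33, 0.64, -0.7, 1203.78], [0.95, -0.23, 0.23, -243.66], [-0.01, -0.73, -0.68, 772.18], [0.0, 0.0, 0.0, 1.0]]
[[-0.75, -0.44, 0.5, -7.17], [-0.66, 0.47, -0.58, 610.08], [0.02, -0.76, -0.65, 753.44], [0.0, 0.0, 0.0, 1.0]]
```

View pics/scene0.png

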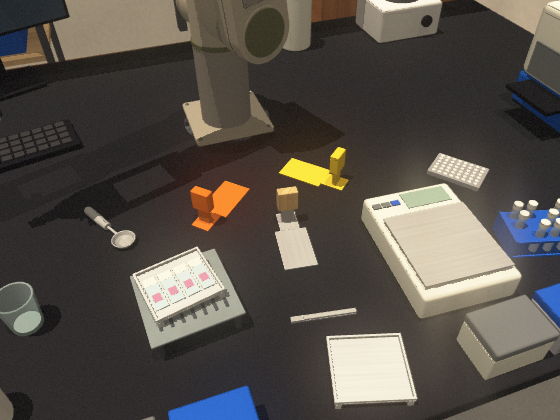

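View pics/side0.png

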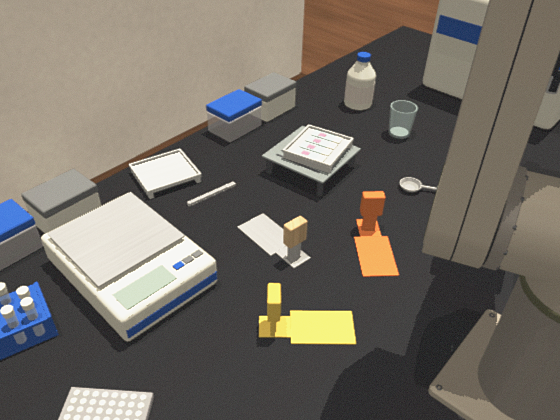

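The tray wanted, with pink slides on the grey stand, is at scene (180,285). The look-alike is the empty tray at (370,365). The lifter wanted has the wooden grip at (288,198) and the steel blade at (297,248). Its look-alikes are the orange one at (202,200) and the yellow one at (338,160). The balance pan is at (447,245).

```bash
cat > h.py <<'E'
import numpy as np,cv2
def cloud(s):
    d=s["depth"];K=s["intrinsics"];v,u=np.mgrid[:d.shape[0],:d.shape[1]]
    p=np.stack([(u-K[0,2])/K[0,0]*d,(v-K[1,2])/K[1,1]*d,d],-1)
    T=s["extrinsics"];return p@T[:3,:3].T+T[:3,3]
def rect(P):
    r=cv2.minAreaRect(P[:,:2].astype(np.float32));return np.round(r[0],1),np.round(r[1],1),round(r[2],1),len(P)
E
python3 - <<'E'
from h import *
for n,px in(("scene",dict(grip=(288,198),tray=(180,285),pan=(447,245),blade=(297,248),stand=(200,320))),("side",dict(grip=(295,232),tray=(318,147),pan=(125,240),blade=(262,235),stand=(318,168)))):
    s=np.load(n+"0.npz");W=cloud(s);ok=s["depth"]>0;F=s["frame"].astype(int)
    for k,(u,v) in px.items(): print(n,k,W[v,u].round(1))
    c=W[px["grip"][1],px["grip"][0]];z=W[...,2]
    def sel(k,lo,hi,R):
        c=W[px[k][1],px[k][0]];return ok&(z>lo)&(z<hi)&(np.hypot(W[...,0]-c[0],W[...,1]-c[1])<R)
    print("benchz",np.median(z[ok&(abs(z)<8)]))
    print("gripall",rect(W[sel("grip",50,100,50)]),"top",rect(W[sel("grip",87,97,50)]), np.percentile(z[sel("grip",50,100,50)],[50,90,99]))
    m=sel("tray",60,85,100);print("tray",rect(W[m]),np.percentile(z[m],[5,50,95]))
    m=sel("tray",44,56,140);print("stand",rect(W[m]),np.median(z[m]))
    m=sel("pan",75,88,150);print("pan",rect(W[m]),np.median(z[m]))
    br=F.sum(-1)>240
    m=sel("blade",-3,8,90)&br;print("blade",rect(W[m]),np.median(z[m]))
s=np.load("scene0.npz");f=s["frame"][130:360,120:520];cv2.imwrite("pics/crop.png",cv2.resize(f,None,fx=2,fy=2,interpolation=cv2.INTER_CUBIC))
E
```

```text
scene grip [468.3  20.4  75.1]
scene tray [ 614.  -239.7   65.5]
scene pan [702.7 255.8  80.7]
scene blade [544.3  13.1  -0.8]
scene stand [ 688.4 -221.2   49.6]
benchz -1.7237504101153718
gripall (array([459.3,  20.9]), array([44.4, 25.7]), 83.7, 417) top (array([458.6,  21.1]), array([43.7, 23.9]), 82.5, 135) [78.64764034 89.74500207 91.14221041]
tray (array([ 607.3, -242.3]), array([126.5, 130.4]), 12.4, 4030) [64.8275201  68.11455931 72.68507393]
stand (array([ 622.5, -234. ]), array([171.3, 170.9]), 5.8, 3340) 48.27157736640885
pan (array([724.9, 260.3]), array([182.4, 255.3]), 86.5, 6699) 78.37287444525975
blade (array([527.3,  12.9]), array([ 72.2, 143.9]), 82.0, 1520) 1.3178490367864129
side grip [446.9  32.9  80.2]
side tray [ 600.6 -231.8   73.2]
side pan [660.5 261.3  81.1]
side blade [543.3  20.4   3. ]
side stand [ 564.2 -187.8   54.3]
benchz 1.5793781961430113
gripall (array([455.5,  23.5]), array([46.4, 24.2]), 80.8, 545) top (array([456.2,  22.9]), array([45.4, 22.4]), 84.5, 214) [80.1715984  93.01713327 94.6362522 ]
tray (array([ 607.2, -241.4]), array([122.7, 137.2]), 12.0, 1889) [65.34506164 71.32255244 75.79744785]
stand (array([ 619.7, -232.1]), array([172.9, 174.9]), 4.7, 1291) 51.45358392410503
pan (array([687.1, 263.6]), array([181.1, 184.3]), 86.9, 6645) 81.36235994315825
blade (array([524.2,  -9. ]), array([116.8, 149. ]), 82.8, 1277) 4.2446202896245495
```

View pics/crop.png

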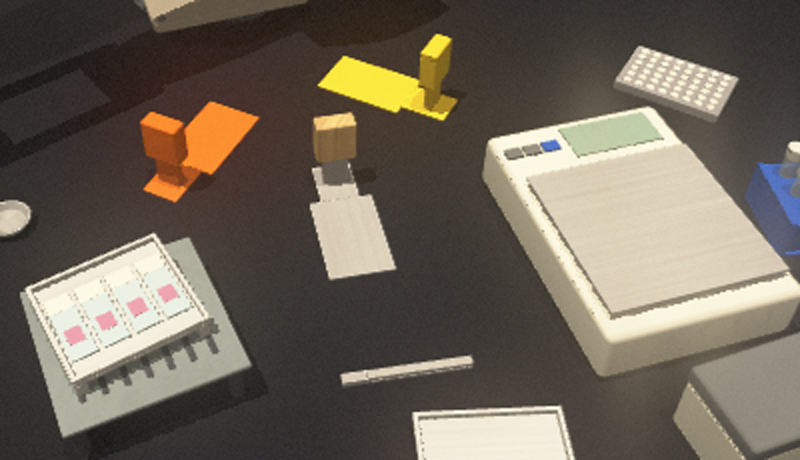

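The crop confirms the choice: the wooden grip with steel blade lies at yaw of about -7.5°, with the blade pointing away from the robot. The tray with the pink slides is on the grey stand. Next I turn and move over the grip.

apply_moves --series "0 0 0 -0.06 -1;0 0 0 -0.06 -1;0 0 0 -0.06 -1;0 0 0 -0.06 -1;0 0 0 -0.06 -1" --squeeze 50

```text
time: 0.52
tool_pos: [241.7, -548.8, 230.7]
tcp_rot: [-179.9, -0.0, 58.5]
ft_force: [0.8, -0.6, -0.1]
finger_gap: 85.2
grip_force: 0.0
```

apply_moves --series "0 0 0 -0.06 -1;0 0 0 -0.06 -1;0 0 0 -0.06 -1;0 0 0 -0.032 -1"

```text
time: 0.85
tool_pos: [241.7, -548.8, 230.6]
tcp_rot: [-180.0, -0.1, 82.8]
ft_force: [0.2, 0.0, 0.1]
finger_gap: 85.2
grip_force: 0.0
```

apply_moves --series "0.124 0.029 0.017 0 -1;0.124 0.029 0.017 0 -1;0.124 0.029 0.017 0 -1;0.124 0.029 0.017 0 -1;0.124 0.029 0.017 0 -1"

```text
time: 1.27
tool_pos: [309.4, -368.6, 204.9]
tcp_rot: [-180.0, -0.0, 82.4]
ft_force: [0.7, 0.5, 0.7]
finger_gap: 85.6
grip_force: 0.0
```

apply_moves --series "0.124 0.029 0.017 0 -1;0.124 0.029 0.017 0 -1;0.124 0.029 0.017 0 -1;0.124 0.029 0.017 0 -1;0.124 0.029 0.017 0 -1"

```text
time: 1.68
tool_pos: [377.0, -189.9, 179.8]
tcp_rot: [-180.0, -0.0, 82.4]
ft_force: [1.1, -0.5, 0.6]
finger_gap: 85.2
grip_force: 0.0
```

apply_moves --series "0.124 0.029 0.017 0 -1;0.124 0.029 0.017 0 -1;0.124 0.029 0.017 0 -1;0.124 0.029 0.017 0 -1;0.124 0.029 0.017 0 -1"

```text
time: 2.1
tool_pos: [444.7, -11.2, 154.4]
tcp_rot: [180.0, 0.0, 82.4]
ft_force: [0.1, -0.8, 0.7]
finger_gap: 85.2
grip_force: 0.0
```

apply_moves --series "0.124 0.029 0.017 0 -1;0 0 0 0 -1;0 0 0 0 -1;0 0 0 0 -1"

```text
time: 2.43
tool_pos: [457.7, 22.5, 149.3]
tcp_rot: [-179.9, 0.0, 82.5]
ft_force: [0.8, -0.4, -0.5]
finger_gap: 85.6
grip_force: 0.0
```

```bash
python3 - <<'E'
from h import *
s=np.load("scene0.npz");W=cloud(s);ok=s["depth"]>0
for n in("scene","side"):
    s=np.load(n+"0.npz");W=cloud(s);ok=s["depth"]>0;z=W[...,2];F=s["frame"].astype(int)
    m=ok&(z>74)&(z<88)&(abs(W[...,0]-688)<115)&(abs(W[...,1]-263)<115);print(n,"pan",rect(W[m]))
    o=ok&(F[...,2]>150)&(F[...,1]<110)&(F[...,0]<60)&(abs(W[...,0]-450)<200);print("orange",rect(W[o]),rect(W[o&(z>60)]))
    y=ok&(F[...,2]>150)&(F[...,1]>140)&(F[...,0]<80)&(abs(W[...,0]-400)<200);print("yellow",rect(W[y]))
    # fine edges of tray rim
    m=ok&(z>62)&(z<80)&(np.hypot(W[...,0]-607,W[...,1]+242)<100)
    P=W[m];a=np.deg2rad(12.2);c,s_=np.cos(a),np.sin(a);q=(P[:,:2]-[607,-242])@np.array([[c,-s_],[s_,c]]);print(np.percentile(q,[0.5,2,98,99.5],axis=0).round(1).tolist())
E
```

```text
scene pan (array([688.5, 262.6]), array([182.4, 182.7]), 86.6, 6563)
orange (array([ 363.1, -112.2]), array([ 73.3, 156.8]), 47.0, 372) (array([ 397.9, -152.5]), array([45.8, 24.9]), 44.8, 157)
yellow (array([334.8,   8.5]), array([162. , 385.9]), 4.3, 1886)
[[-58.3, -65.2], [-56.2, -63.4], [61.6, 61.8], [62.5, 63.8]]
side pan (array([687.1, 263.6]), array([181.1, 184.3]), 86.9, 6645)
orange (array([ 357.3, -101.4]), array([ 68.1, 159.9]), 48.4, 123) (array([ 392.4, -143.3]), array([44.8, 13. ]), 26.4, 20)
yellow (array([340.2,  19.7]), array([383.8, 163.5]), 85.6, 230)
[[-59.6, -64.8], [-58.8, -62.9], [58.5, 67.0], [60.8, 68.0]]
```

apply_moves --series "0 0 0.08 0 -1;0 0 0.08 0 -1;0 0 0.08 0 -1;0 0 0.06 0 -1;0 0 0.03 0 -1"

```text
time: 2.85
tool_pos: [456.2, 21.0, 48.2]
tcp_rot: [-179.8, 0.0, 82.3]
ft_force: [0.3, 0.6, -0.3]
finger_gap: 85.5
grip_force: 0.0
```

apply_moves --series "0 0 0 0 -1;0 0 0 0 0;0 0 0 0 0.2;0 0 0 0 0.3;0 0 0 0 0.4"

```text
time: 3.27
tool_pos: [459.3, 22.4, 52.1]
tcp_rot: [179.9, -0.0, 82.4]
ft_force: [0.7, -0.6, -0.3]
finger_gap: 38.8
grip_force: 0.0
```

apply_moves --series "0 0 0 0 1;0 0 0 0 1;0 0 0 0 1;0 0 0 0 1;0 0 0 0 1"

```text
time: 3.68
tool_pos: [459.0, 22.6, 51.6]
tcp_rot: [179.9, -0.0, 82.4]
ft_force: [-0.8, -0.5, 5.8]
finger_gap: 21.6
grip_force: 49.9
```

apply_moves --series "0 0 0 0 1;0 0 0 0 1"

```text
time: 3.85
tool_pos: [459.0, 22.6, 51.6]
tcp_rot: [179.9, -0.0, 82.5]
ft_force: [-0.3, -0.7, 5.9]
finger_gap: 21.2
grip_force: 49.9
```

apply_moves --series "0 0 -0.02 0 1;0 0 -0.05 0 1;0 0 -0.06 0 1;0 0 -0.06 -0.02 1;0 0 -0.06 -0.03 1"

```text
time: 4.27
tool_pos: [457.6, 22.7, 126.3]
tcp_rot: [-179.9, -0.0, 88.3]
ft_force: [0.8, -0.1, -0.4]
finger_gap: 21.4
grip_force: 49.1
```

apply_moves --series "0 0 -0.06 -0.03 1;0 0 -0.05 -0.03 1;0 0 -0.04 -0.03 1;0 0 0 -0.03 1;0 0 0 -0.002 1"

```text
time: 4.68
tool_pos: [458.6, 22.7, 171.8]
tcp_rot: [179.9, 0.0, 102.3]
ft_force: [-0.2, 0.4, -1.6]
finger_gap: 21.5
grip_force: 49.1
```

apply_moves --series "-0.05 -0.025 0 0 1;-0.1 -0.05 0 0 1;-0.1 -0.05 0 0 1;-0.1 -0.05 0 0 1;-0.1 -0.05 0 0 1"

```text
time: 5.1
tool_pos: [419.4, -124.5, 170.0]
tcp_rot: [-179.9, -0.0, 102.1]
ft_force: [0.6, 0.6, -2.3]
finger_gap: 21.7
grip_force: 49.1
```

apply_moves --series "-0.1 -0.05 0 0 1;-0.1 -0.05 0 0 1;-0.1 -0.05 0 0 1;-0.1 -0.045 0 0 1;-0.1 -0.04 0 0 1"

```text
time: 5.52
tool_pos: [381.9, -286.2, 170.0]
tcp_rot: [-179.9, -0.1, 102.0]
ft_force: [0.2, 0.6, -0.8]
finger_gap: 21.4
grip_force: 49.1
```

apply_moves --series "-0.017 -0.008 0 0 1;0 0 0 0 1;0 0 0 0 1"

```text
time: 5.77
tool_pos: [381.5, -289.9, 169.9]
tcp_rot: [-180.0, -0.1, 102.0]
ft_force: [1.2, 0.7, -0.6]
finger_gap: 21.8
grip_force: 49.2
```

```bash
python3 - <<'E'
from h import *
from bench import *
t=sense();print(t["tool_pos"],t["tcp_rot"])
g=t["tool_pos"]
for n in("scene","side"):
    s=snapshot(n);cv2.imwrite(f"pics/{n}1.png",s["frame"]);W=cloud(s);z=W[...,2];ok=s["depth"]>0
    a=np.deg2rad(t["tcp_rot"][2]-90);c,q=np.cos(a),np.sin(a)
    L=(W[...,:2]-g[:2])@np.array([[c,-q],[q,c]])
    m=ok&(L[...,0]>35)&(L[...,0]<170)&(abs(L[...,1])<60)&(z>100)&(z<145)
    P=np.c_[L[m],z[m]];print(n,rect(P),np.percentile(P[:,2],[5,50,95]))
    A=np.c_[P[:,:2],np.ones(len(P))];f=np.linalg.lstsq(A,P[:,2],rcond=None)[0];print("slopes deg",np.degrees(f[:2]),f[2])
E
```

```text
[ 381.47989019 -289.89106566  169.89783517] [-1.79956888e+02 -1.13655150e-01  1.02022023e+02]
scene (array([89. , -1.7]), array([ 70.1, 107.8]), 89.9, 1403) [117.41072125 119.32919578 121.21902429]
slopes deg [-0.058921    0.24617805] 119.43580718095458
side (array([88.1, -0.6]), array([106.2,  78.5]), 1.2, 887) [120.57983579 122.78464178 124.74504144]
slopes deg [-0.10302727  0.06631371] 122.89213369469505
```

View pics/scene1.png

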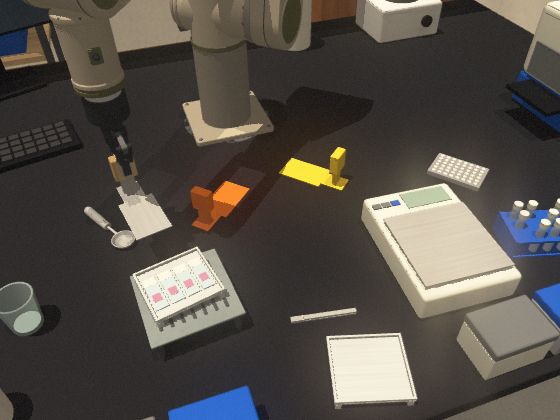

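The blade is level and lined up in front of the tray, with its tip near (160,230) in the scene view and the tray front edge beyond it. Next I lower to the slot height and push in slowly, watching the force.

apply_moves --series "0 0 0.05 -0.002 1;0 0 0.06 0 1;0 0 0.05 0 1;0 0 0.03 0 1;0 0 0.019 0 1"

```text
time: 6.28
tool_pos: [381.7, -288.9, 106.6]
tcp_rot: [-179.9, -0.1, 102.5]
ft_force: [-0.2, 0.0, -0.9]
finger_gap: 21.4
grip_force: 49.3
```

apply_moves --series "0 0 0 0 1;0 0 0 0 1;0 0.03 0 0 1;0 0.03 0 0 1;0 0.02 0 0 1"

```text
time: 6.7
tool_pos: [407.2, -285.6, 109.1]
tcp_rot: [179.9, 0.1, 102.4]
ft_force: [0.4, 0.4, -0.2]
finger_gap: 21.5
grip_force: 49.1
```

```bash
python3 - <<'E'
from h import *
from bench import *
t=sense();g=t["tool_pos"];print(g,t["tcp_rot"])
for n in("scene","side"):
    s=snapshot(n);W=cloud(s);z=W[...,2];ok=s["depth"]>0
    a=np.deg2rad(t["tcp_rot"][2]-90);c,q=np.cos(a),np.sin(a)
    L=(W[...,:2]-g[:2])@np.array([[c,-q],[q,c]])
    for lo,hi in((40,80),(80,120),(120,140)):
        m=ok&(L[...,0]>lo)&(L[...,0]<hi)&(abs(L[...,1])<30)&(z>40)&(z<70);print(n,lo,np.median(z[m]) if m.any() else None)
    cv2.imwrite(f"pics/{n}2.png",s["frame"])
    if n=="side": cv2.imwrite("pics/side2c.png",cv2.resize(s["frame"][90:290,220:470],None,fx=3,fy=3,interpolation=cv2.INTER_CUBIC))
E
```

```text
[ 407.17474162 -285.63497167  109.08545273] [1.79906418e+02 8.61539420e-02 1.02370539e+02]
scene 40 58.837734928959776
scene 80 58.78638933641844
scene 120 59.067378025553126
side 40 62.072395868908984
side 80 62.09593911670311
side 120 61.760586751969186
```

View pics/side2c.png

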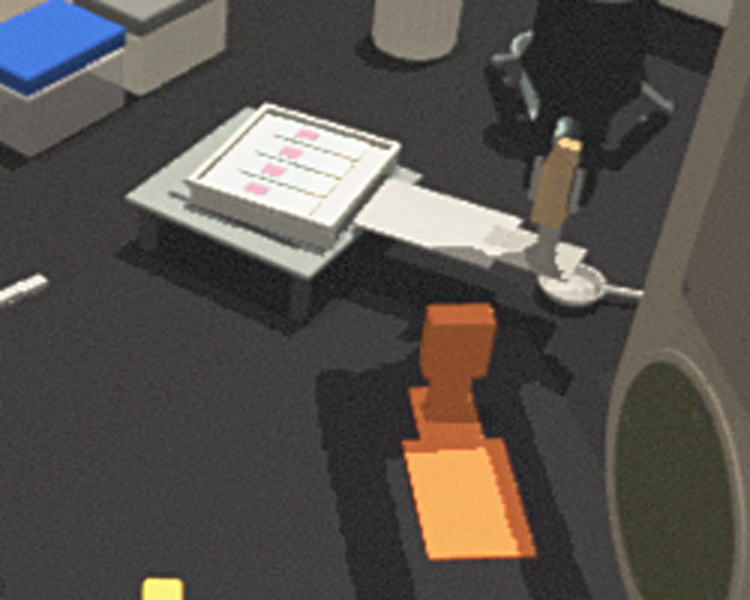

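The blade tip is at the tunnel mouth (crop about 400,195), and centred between the runners. I lower 2 mm and push in.

apply_moves --series "0 0 0.006 0 1;0 0.02 0 0 1;0 0.03 0 0 1;0 0.03 0 0 1;0 0.03 0 0 1"

```text
time: 7.22
tool_pos: [438.6, -278.2, 106.3]
tcp_rot: [180.0, 0.0, 102.4]
ft_force: [0.1, 0.4, -0.9]
finger_gap: 21.6
grip_force: 49.2
```

apply_moves --series "0 0.03 0 0 1;0 0.03 0 0 1;0 0.03 0 0 1;0 0.03 0 0 1;0 0.03 0 0 1"

```text
time: 7.63
tool_pos: [482.5, -268.4, 106.1]
tcp_rot: [-180.0, -0.0, 102.4]
ft_force: [0.3, -0.1, -1.5]
finger_gap: 21.9
grip_force: 49.2
```

apply_moves --series "0 0.03 0 0 1;0 0.03 0 0 1;0 0.03 0 0 1;0 0.03 0 0 1;0 0.02 0 0 1"

```text
time: 8.05
tool_pos: [523.7, -259.4, 106.2]
tcp_rot: [180.0, 0.0, 102.4]
ft_force: [0.5, -0.0, -0.2]
finger_gap: 21.5
grip_force: 49.2
```

apply_moves --series "0 0.02 0 0 1;0 0.012 0 0 1;0 0 0 0 1;0 0 0 0 1"

```text
time: 8.38
tool_pos: [531.9, -257.6, 106.1]
tcp_rot: [-180.0, -0.0, 102.4]
ft_force: [-0.7, 0.5, -2.0]
finger_gap: 21.4
grip_force: 49.2
```

```bash
cat > look.py <<'E'
from h import *
from bench import *
import sys
def trayfit(W,ok,c0,zlo,zhi):
    z=W[...,2];m=ok&(z>zlo)&(z<zhi)&(np.hypot(W[...,0]-c0[0],W[...,1]-c0[1])<100);return W[m]
def main(tag,ahead=84,save=True):
    t=sense();g=t["tool_pos"];a=np.deg2rad(t["tcp_rot"][2]-90);c,q=np.cos(a),np.sin(a);print(g.round(1),t["tcp_rot"].round(2),t["ft_force"].round(1))
    c0=g[:2]+ahead*np.array([c,q]);zb=g[2]-51.7
    for n in("scene","side"):
        s=snapshot(n);cv2.imwrite(f"pics/{n}{tag}.png",s["frame"]);W=cloud(s);ok=s["depth"]>0
        L=(W[...,:2]-g[:2])@np.array([[c,-q],[q,c]]);z=W[...,2]
        m=ok&(abs(L[...,0]-ahead)<80)&(abs(L[...,1])<85)&(z>zb+4)&(z<zb+18)&(L[...,0]>16)
        P=np.c_[L[m],z[m]];print(n,"lifter frame",rect(P),"world",rect(W[m]),np.percentile(P[:,2],[2,50,98]).round(1))
        A=np.c_[P[:,:2],np.ones(len(P))];print(" slopes",np.degrees(np.linalg.lstsq(A,P[:,2],rcond=None)[0][:2]).round(2))
if __name__=="__main__": main(sys.argv[1],float(sys.argv[2]))
E
python3 look.py 3 84
```

```text
[ 531.9 -257.6  106.1] [-1.7998e+02 -1.0000e-02  1.0238e+02] [-0.7  0.5 -2. ]
scene lifter frame (array([78.4, -1.2]), array([130.4, 124.8]), 89.9, 3795) world (array([ 608.7, -242. ]), array([124.8, 130.4]), 12.3, 3795) [63.7 68.  71.9]
 slopes [-0.22 -0.  ]
side lifter frame (array([76.4,  0.6]), array([134. , 121.7]), 88.9, 1235) world (array([ 606.4, -240.7]), array([121.7, 134. ]), 11.3, 1235) [59.4 70.2 72.3]
 slopes [ 0.32 -1.65]
```

apply_moves --series "0 -0.012 0 0 1;0 0 0 0 1;0 0 -0.008 0 1;0 0 -0.008 0 1;0 0 -0.008 0 1"

```text
time: 8.9
tool_pos: [528.4, -258.5, 113.8]
tcp_rot: [180.0, 0.0, 102.4]
ft_force: [0.5, 0.1, -2.5]
finger_gap: 21.4
grip_force: 49.0
```

apply_moves --series "0 0 -0.01 0 1;0 0 -0.012 0 1;0 0 -0.015 0 1;0 0 -0.02 0 1;0 0 -0.02 0 1"

```text
time: 9.32
tool_pos: [528.4, -258.4, 137.1]
tcp_rot: [-180.0, -0.0, 102.4]
ft_force: [0.2, -0.4, -2.4]
finger_gap: 21.5
grip_force: 49.0
```

apply_moves --series "0 0 -0.02 0 1;0 0 -0.01 0 1;0 0 -0.005 0 1;0 0 0 0 1;0 0 0 0 1"

```text
time: 9.73
tool_pos: [528.4, -258.4, 146.9]
tcp_rot: [-180.0, -0.0, 102.4]
ft_force: [-0.5, -0.1, -3.3]
finger_gap: 21.5
grip_force: 49.1
```

```bash
python3 look.py 4 81
```

```text
[ 528.4 -258.4  146.9] [-1.7999e+02 -1.0000e-02  1.0238e+02] [-0.5 -0.1 -3.3]
scene lifter frame (array([81.4, -0.8]), array([130.5, 126.1]), 89.9, 3893) world (array([ 608.1, -241.7]), array([126.1, 130.5]), 12.3, 3893) [ 99.4 102.4 107.6]
 slopes [ 0.07 -0.03]
side lifter frame (array([79.3,  1.8]), array([124.4, 137.9]), 0.3, 1752) world (array([ 605.5, -239.6]), array([124.4, 137.9]), 12.6, 1752) [100.8 105.2 110.5]
 slopes [ 0.07 -0.  ]
```

View pics/side4.png

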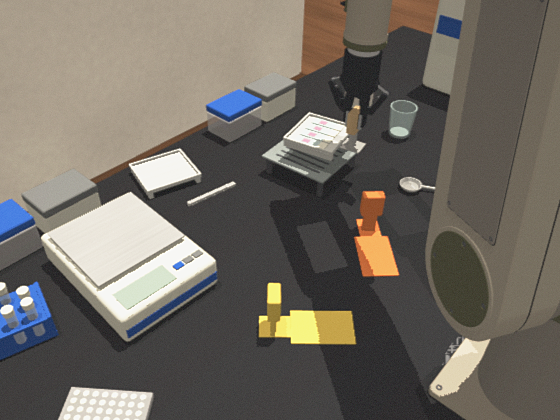

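The tray is on the blade, level and clear of the stand, at about (318,138) in the side view. Next I raise it, turn it to the pan's yaw and carry it over gently.

apply_moves --series "0 0 -0.005 0.004 1;0 0 -0.01 0.008 1;0 0 -0.015 0.012 1;0 0 -0.015 0.016 1;0 0 -0.015 0.018 1"

```text
time: 10.25
tool_pos: [528.6, -258.5, 165.6]
tcp_rot: [180.0, 0.0, 95.6]
ft_force: [-0.1, -0.4, -2.2]
finger_gap: 21.7
grip_force: 49.1
```

apply_moves --series "0 0 -0.015 0.018 1;0 0 -0.01 0.018 1;0 0 -0.01 0.016 1;0 0 -0.005 0.012 1;0 0 0 0.008 1"

```text
time: 10.67
tool_pos: [528.8, -258.6, 177.9]
tcp_rot: [179.9, 0.0, 87.4]
ft_force: [-1.0, 0.0, -1.8]
finger_gap: 21.4
grip_force: 49.1
```

apply_moves --series "0.01 0 0 0.005 1;0.02 0.002 0 0.0025 1;0.03 0.003 0 0 1;0.04 0.004 0 0 1;0.05 0.005 0 0 1"

```text
time: 11.08
tool_pos: [535.2, -212.6, 176.8]
tcp_rot: [-180.0, -0.0, 86.6]
ft_force: [-0.1, 1.4, -3.0]
finger_gap: 21.1
grip_force: 49.1
```

apply_moves --series "0.06 0.0055 0 0 1;0.06 0.0055 0 0 1;0.06 0.0055 0 0 1;0.06 0.0055 0 0 1;0.06 0.0055 0 0 1"

```text
time: 11.5
tool_pos: [548.8, -121.9, 177.0]
tcp_rot: [-180.0, -0.0, 86.7]
ft_force: [0.4, 0.7, -2.3]
finger_gap: 21.6
grip_force: 49.1
```

apply_moves --series "0.06 0.0055 0 0 1;0.06 0.0055 0 0 1;0.06 0.0055 0 0 1;0.06 0.0055 0 0 1;0.06 0.0055 0 0 1"

```text
time: 11.92
tool_pos: [562.1, -32.5, 177.0]
tcp_rot: [-180.0, -0.0, 86.7]
ft_force: [0.5, -0.5, -3.1]
finger_gap: 21.1
grip_force: 49.1
```

apply_moves --series "0.06 0.0055 0 0 1;0.06 0.0055 0 0 1;0.06 0.0055 0 0 1;0.06 0.0055 0 0 1;0.06 0.0055 0 0 1"

```text
time: 12.33
tool_pos: [575.4, 56.9, 177.0]
tcp_rot: [-180.0, -0.0, 86.7]
ft_force: [-0.1, 0.1, -2.0]
finger_gap: 21.6
grip_force: 49.1
```

apply_moves --series "0.06 0.0055 0 0 1;0.06 0.0055 0 0 1;0.06 0.0055 0 0 1;0.06 0.0055 0 0 1;0.06 0.0055 0 0 1"

```text
time: 12.75
tool_pos: [588.7, 146.2, 176.9]
tcp_rot: [-180.0, -0.0, 86.7]
ft_force: [-0.8, 0.1, -2.9]
finger_gap: 21.4
grip_force: 49.1
```

apply_moves --series "0.06 0.0055 0 0 1;0.06 0.0055 0 0 1;0.06 0.0055 0 0 1;0.06 0.0055 0 0 1;0.05 0.004 0 0 1"

```text
time: 13.17
tool_pos: [601.4, 232.9, 176.9]
tcp_rot: [-180.0, -0.0, 86.7]
ft_force: [0.1, 0.0, -2.7]
finger_gap: 21.6
grip_force: 49.1
```

apply_moves --series "0.04 0.003 0 0 1;0.03 0.002 0 0 1;0.02 0.001 0 0 1;0.015 0 0 0 1;0.01 0 0 0 1"

```text
time: 13.58
tool_pos: [606.1, 264.6, 176.9]
tcp_rot: [-180.0, 0.0, 86.6]
ft_force: [-0.1, 0.2, -2.1]
finger_gap: 21.9
grip_force: 49.1
```

apply_moves --series "0 0 0 0 1;0 0 0 0 1;0 0 0 0 1"

```text
time: 13.83
tool_pos: [606.3, 263.8, 177.0]
tcp_rot: [-180.0, 0.0, 86.6]
ft_force: [-0.2, -0.4, -2.4]
finger_gap: 21.7
grip_force: 49.1
```

```bash
python3 look.py 5 81
```

```text
[606.3 263.8 177. ] [-1.800e+02  1.000e-02  8.658e+01] [-0.2 -0.4 -2.4]
scene lifter frame (array([81.7, -0.6]), array([133.3, 124.5]), 89.8, 3377) world (array([687.8, 258.3]), array([133.3, 124.5]), 86.4, 3377) [129.6 132.6 137.7]
 slopes [ 0.03 -0.03]
side lifter frame (array([80.4,  0.4]), array([126.5, 131.5]), 0.4, 2420) world (array([686.5, 259.4]), array([131.5, 126.5]), 87.0, 2420) [131.1 135.4 140.6]
 slopes [-0.14  0.15]
```

View pics/scene5.png

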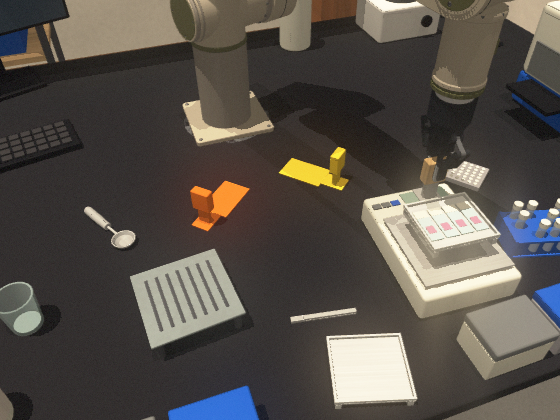

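The tray hovers level over the pan, at (450,222) in the scene view, 4 mm short in y. I correct that and lower it slowly.

apply_moves --series "0.007 0.0015 0 0 1;0.007 0 0 0 1;0 0 0 0 1;0 0 0 0 1"

```text
time: 14.27
tool_pos: [606.9, 268.7, 177.0]
tcp_rot: [180.0, -0.0, 86.6]
ft_force: [-0.1, 1.2, -2.4]
finger_gap: 21.4
grip_force: 49.1
```

apply_moves --series "0 0 0.005 0 1;0 0 0.01 0 1;0 0 0.015 0 1;0 0 0.015 0 1;0 0 0.015 0 1"

```text
time: 14.68
tool_pos: [606.6, 268.5, 158.2]
tcp_rot: [-180.0, 0.0, 86.6]
ft_force: [-0.0, -0.4, -1.0]
finger_gap: 21.2
grip_force: 49.1
```

apply_moves --series "0 0 0.015 0 1;0 0 0.01 0 1;0 0 0.005 0 1;0 0 0 0 1;0 0 0 0 1"

```text
time: 15.1
tool_pos: [606.8, 268.6, 150.0]
tcp_rot: [-180.0, 0.0, 86.6]
ft_force: [0.6, -0.3, -3.3]
finger_gap: 21.4
grip_force: 49.1
```

```bash
python3 look.py 6 81
```

```text
[606.8 268.6 150. ] [-180.      0.     86.62] [ 0.6 -0.3 -3.3]
scene lifter frame (array([81.7, -1. ]), array([124.3, 132.6]), 0.1, 3269) world (array([688.3, 262.7]), array([132.6, 124.3]), 86.7, 3269) [102.6 105.6 110.8]
 slopes [ 0.05 -0.05]
side lifter frame (array([79.7, -0.3]), array([132.3, 126.6]), 89.8, 2378) world (array([686.4, 263.6]), array([132.3, 126.6]), 86.4, 2378) [104.3 108.6 113.7]
 slopes [-0.04  0.28]
```

apply_moves --series "0 0.001 0.005 0 1;0 0 0.005 0 1;0 0 0.005 0 1;0 0 0.005 0 1;0 0 0.005 0 1"

```text
time: 15.62
tool_pos: [607.1, 268.6, 142.3]
tcp_rot: [-180.0, 0.0, 86.6]
ft_force: [-0.5, 0.2, -0.8]
finger_gap: 21.4
grip_force: 49.3
```

apply_moves --series "0 0 0.005 0 1;0 0 0.005 0 1;0 0 0.005 0 1;0 0 0.002 0 1;0 0 0 0 1"

```text
time: 16.03
tool_pos: [607.0, 268.6, 137.2]
tcp_rot: [-180.0, 0.0, 86.6]
ft_force: [-0.3, -0.0, -0.7]
finger_gap: 22.0
grip_force: 49.3
```

```bash
python3 look.py 7 81
```

```text
[607.  268.6 137.2] [-179.99    0.     86.62] [-0.3 -0.  -0.7]
scene lifter frame (array([82.2, -1.1]), array([123.7, 133.4]), 0.4, 3434) world (array([689.1, 262.6]), array([133.4, 123.7]), 87.0, 3434) [ 93.8  98.2 102.9]
 slopes [-0.1   0.09]
side lifter frame (array([79.9,  0.4]), array([126.3, 132.3]), 0.9, 1934) world (array([686.8, 264.3]), array([132.3, 126.3]), 87.5, 1934) [ 91.8 100.7 103.3]
 slopes [0.64 0.37]
```

apply_moves --series "0 -0.01 0 0 1;0 -0.02 0 0 1;0 -0.03 0 0 1;0 -0.03 0 0 1;0 -0.03 0 0 1"

```text
time: 16.55
tool_pos: [570.2, 270.7, 137.4]
tcp_rot: [-180.0, 0.0, 86.6]
ft_force: [-0.5, 0.4, -1.8]
finger_gap: 21.4
grip_force: 49.3
```

apply_moves --series "0 -0.04 0 0 1;0 -0.04 0 0 1;0 -0.04 0 0 1;0 -0.04 0 0 1;0 -0.04 0 0 1"

```text
time: 16.97
tool_pos: [510.1, 274.3, 137.5]
tcp_rot: [180.0, -0.0, 86.6]
ft_force: [0.3, -0.4, -0.6]
finger_gap: 21.3
grip_force: 49.3
```

apply_moves --series "0 -0.04 0 0 1;0 -0.04 0 0 1;0 -0.04 0 0 1;0 -0.04 0 0 1;0 -0.04 0 0 1"

```text
time: 17.38
tool_pos: [450.2, 277.8, 137.5]
tcp_rot: [180.0, -0.0, 86.6]
ft_force: [-0.4, 0.3, -1.9]
finger_gap: 21.4
grip_force: 49.3
```

apply_moves --series "0 0 -0.03 0 1;0 0 -0.05 0 1;0 0 -0.05 0 1;0 0 -0.03 0 1;0 0 0 0 1"

```text
time: 17.8
tool_pos: [453.1, 278.5, 188.8]
tcp_rot: [179.7, -0.1, 86.6]
ft_force: [0.6, 1.1, -1.2]
finger_gap: 21.4
grip_force: 49.5
```

```bash
python3 - <<'E'
from h import *
from bench import *
t=sense();print(t["tool_pos"],t["tcp_rot"])
for n in("scene","side"):
    s=snapshot(n);cv2.imwrite(f"pics/{n}8.png",s["frame"]);W=cloud(s);z=W[...,2];ok=s["depth"]>0
    m=ok&(np.hypot(W[...,0]-688,W[...,1]-263)<95)&(z>90)&(z<112);print(n,rect(W[m]),np.percentile(z[m],[2,50,98]))
    v=cv2.cvtColor(s["frame"],cv2.COLOR_BGR2HSV);y=ok&(v[...,0]>22)&(v[...,0]<34)&(v[...,1]>180)&(v[...,2]>100)
    P=W[y&(abs(W[...,0]-400)<180)&(abs(W[...,1])<250)];print("yellow",P.min(0),P.max(0))
    b=ok&(abs(W[...,0]-510)<110)&(abs(W[...,1]-20)<55)&(z>8);print("obstacles",b.sum(),W[b].mean(0) if b.any() else 0)
E
```

```text
[453.11213577 278.50776219 188.80877146] [ 1.79731343e+02 -1.46849504e-01  8.66213607e+01]
scene (array([689. , 262.5]), array([132.7, 124.1]), 86.6, 3515) [ 93.77788823  98.21355151 103.52431253]
yellow [249.80720444  59.72593124  -4.19818798] [405.40010368 195.48338307  92.42645661]
obstacles 0 0
side (array([687.2, 264. ]), array([131.9, 124.2]), 87.1, 3412) [ 97.00329087 101.22285218 106.6273654 ]Traceback (most recent call last):
  File "<stdin>", line 8, in <module>
    return umr_minimum(a, axis, None, out, keepdims, initial, where)
ValueError: zero-size array to reduction operation minimum which has no identity
```

View pics/scene8.png

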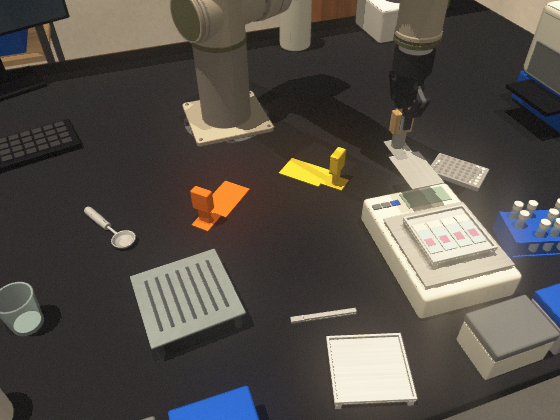

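The tray sits centred and square on the pan at (450,230), and the lifter is clear at (405,140). I now take the lifter back to the free bench.

apply_moves --series "-0.03 0.003 0 0 1;-0.06 0.006 0 0 1;-0.09 0.01 0 0 1;-0.1 0.011 0 0 1;-0.1 0.011 0 0 1"

```text
time: 18.32
tool_pos: [456.0, 161.6, 183.9]
tcp_rot: [-179.9, 0.1, 86.7]
ft_force: [1.4, -1.0, -0.7]
finger_gap: 21.4
grip_force: 49.4
```

apply_moves --series "-0.1 0.011 0 0 1;-0.1 0.011 0 0 1;-0.1 0.011 0 0 1;-0.1 0.011 0 0 1;-0.08 0.008 0 0 1"

```text
time: 18.73
tool_pos: [463.0, 16.0, 184.2]
tcp_rot: [-179.9, 0.0, 86.6]
ft_force: [-0.9, -0.5, -1.2]
finger_gap: 21.8
grip_force: 49.4
```

apply_moves --series "-0.046 0.004 0 0 1;0 0 0.06 0 1;0 0 0.1 0 1;0 0 0.1 0 1;0 0 0.08 0 1"

```text
time: 19.15
tool_pos: [462.6, 4.0, 80.3]
tcp_rot: [-179.8, 0.0, 86.6]
ft_force: [-0.5, -0.3, -1.5]
finger_gap: 21.7
grip_force: 49.4
```

apply_moves --series "0 0 0.04 0 1;0 0 0.02 0 1;0 0 0 0 1;0 0 0 0 1;0 0 0 0 1"

```text
time: 19.57
tool_pos: [465.3, 4.5, 66.6]
tcp_rot: [179.9, 0.0, 86.6]
ft_force: [0.2, -0.5, -1.7]
finger_gap: 21.6
grip_force: 49.3
```

Blade underside is about 15 mm above the bench, so I go down gently until touch.

apply_moves --series "0 0 0.015 0 1;0 0 0.015 0 1;0 0 0.01 0 1;0 0 0.005 0 1;0 0 0 0 1"

```text
time: 19.98
tool_pos: [464.4, 4.8, 51.8]
tcp_rot: [-180.0, -0.0, 86.6]
ft_force: [0.9, -0.2, -1.2]
finger_gap: 21.6
grip_force: 49.4
```

apply_moves --series "0 0 0.003 0 1;0 0 0 0 1;0 0 0 0 1"

```text
time: 20.23
tool_pos: [464.5, 4.7, 51.6]
tcp_rot: [180.0, 0.0, 86.6]
ft_force: [-4.3, 0.5, 8.0]
finger_gap: 21.7
grip_force: 50.5
```

Touching the bench with 8 N. I open and retreat.

apply_moves --series "0 0 0 0 0.4;0 0 0 0 0;0 0 0 0 -1;0 0 0 0 -1;0 0 0 0 -1"

```text
time: 20.65
tool_pos: [464.4, 4.7, 50.9]
tcp_rot: [-180.0, -0.0, 86.6]
ft_force: [0.5, -0.4, -0.5]
finger_gap: 72.9
grip_force: 0.0
```

apply_moves --series "0 0 -0.03 0 -1;0 0 -0.06 0 -1;0 0 -0.1 0 -1;0 0 -0.1 0 -1;0 0 -0.1 0 -1"

```text
time: 21.07
tool_pos: [464.0, 4.8, 169.7]
tcp_rot: [-180.0, -0.0, 86.6]
ft_force: [-0.1, 0.1, 0.4]
finger_gap: 85.3
grip_force: 0.0
```

apply_moves --series "0 0 -0.1 0 -1;0 0 -0.05 0 -1;0 0 0 0 -1;0 0 0 0 -1"

```text
time: 21.4
tool_pos: [465.2, 4.7, 214.5]
tcp_rot: [179.8, 0.0, 86.6]
ft_force: [-0.2, 0.2, -0.5]
finger_gap: 85.3
grip_force: 0.0
```

```bash
python3 - <<'E'
from h import *
from bench import *
t=sense();print(t["tool_pos"],t["finger_gap"])
for n in("scene","side"):
    s=snapshot(n);cv2.imwrite(f"pics/{n}9.png",s["frame"]);W=cloud(s);z=W[...,2];ok=s["depth"]>0
    m=ok&(np.hypot(W[...,0]-688,W[...,1]-263)<95)&(z>90)&(z<112);print(n,rect(W[m]))
E
```

```text
[465.19654771   4.6543309  214.52885522] 85.33393070858891
scene (array([689.4, 262.8]), array([133.3, 123.3]), 86.7, 3504)
side (array([687.1, 263.9]), array([131.4, 124.9]), 86.6, 3570)
```

View pics/side9.png

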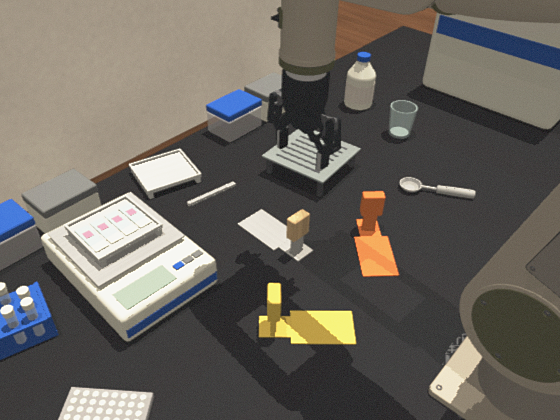

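The tray is centred on the pan at (115,230), the lifter stands flat on the bench at (285,235), and the gripper is clear.

```bash
python3 -c "from bench import *;print(hand_in())"
```

```text
the job is handed in; nothing more can be done
None
```

I handed in the job at about 21 s of the 61 s allowed: the tray is on the balance pan, square and within about 1 mm of centre by both cameras, the gripper never touched it, and the lifter stands flat on the bench with the arm clear.

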